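# Put the matching lid on each enamel container

### The job

The four enamel containers on the trolley are to be covered before it is put away: put each of the four lids on the container it fits, seated properly in its mouth and lying flat on the rim. Set the lids on gently without dropping them, and leave the containers standing where they are and the cup and the scoop alone.

Things in the scene. Friction and masses are not known exactly. Their poses are not given: they have to be found in the camera images.
- pot: The large round enamel pot with two dark ear handles: white with a blue rim, 134 mm outer and 128 mm inner diameter, 70 mm high, 3 mm wall; the ears stick out to 88 mm from the centre along its own +y and -y at 52 mm height. About 0.55 kg. Loose, open at the top, standing on the trolley. Origin: centre of its underside, z up. When its lid is on, the lid's origin is 61 mm above this origin.
- small_pot: The small round enamel pot without handles: white with a blue rim, 92 mm outer and 86 mm inner diameter, 66 mm high, 3 mm wall. About 0.35 kg. Loose, open at the top, standing on the trolley. Origin: centre of its underside, z up. When its lid is on, the lid's origin is 57 mm above this origin.
- square_box: The square enamel box: white with a blue rim, 98 x 98 mm outside, 92 x 92 mm inside, rounded corners, 60 mm high, 3 mm wall; x and y axes along its sides. About 0.40 kg. Loose, open at the top, standing on the trolley. Origin: centre of its underside, z up. When its lid is on, the lid's origin is 51 mm above this origin; the lid fits at any quarter turn.
- oblong_box: The oblong enamel box: white with a blue rim, 90 mm (x) by 138 mm (y) outside, 84 x 132 mm inside, rounded corners, 54 mm high, 3 mm wall; its long side is its own y axis. About 0.45 kg. Loose, open at the top, standing on the trolley. Origin: centre of its underside, z up. When its lid is on, the lid's origin is 45 mm above this origin; the lid fits either way round (half turn).
- pot_lid: The large round enamel lid, 148 mm diameter, white, blue edge, 0.22 kg; for the large round pot. Plug below: 9 mm deep, 6 mm play all round in the mouth (9 mm at its foot); 3 mm flange rests on the rim. Wooden knob in the middle, 28 mm diameter, from 20 to 40 mm above the origin on a thin stem; lid top under it at 16 mm. Origin: centre of the plug's underside, z up.
- small_lid: The small round enamel lid, 106 mm diameter, white, blue edge, 0.12 kg; for the small round pot. Plug below: 9 mm deep, 6 mm play all round in the mouth (9 mm at its foot); 3 mm flange rests on the rim. Wooden knob in the middle, 28 mm diameter, from 20 to 40 mm above the origin on a thin stem; lid top under it at 16 mm. Origin: centre of the plug's underside, z up.
- square_lid: The square enamel lid, 112 x 112 mm with round corners, white, blue edge, 0.16 kg; for the square box. Plug below: 9 mm deep, 6 mm play all round in the mouth (9 mm at its foot); 3 mm flange rests on the rim. Wooden bar grip in the middle along own y, 50 mm long, 14 mm thick, from 22 to 40 mm above the origin; lid top under it at 14 mm. Origin: centre of the plug's underside, z up.
- oblong_lid: The oblong enamel lid, 104 mm (x) by 152 mm (y) with round corners, white, blue edge, 0.19 kg; for the oblong box. Plug below: 9 mm deep, 6 mm play all round in the mouth (9 mm at its foot); 3 mm flange rests on the rim. Wooden bar grip in the middle along own y, 70 mm long, 14 mm thick, from 22 to 40 mm above the origin; lid top under it at 14 mm. Origin: centre of the plug's underside, z up.
- cup: A white ceramic cup without handle, 72 mm diameter at the rim, 70 mm high, standing in the middle among the containers and lids; a bystander. Origin: centre of its underside.
- scoop: A yellow plastic scoop, about 190 mm long with its handle and 65 mm wide, 42 mm high, lying on the left between two outer places, handle pointing away from the robot; a bystander. Origin: on its underside near the back of the bowl; the handle points along its own -x, up to 103 mm. Two wooden spoons lie flat on the far right.

How it is judged:
At the end, for the whole second after the job is handed in: Each lid on its own container, centred within 10 mm, within 4 mm of its seated height, level within 0.06 rad, square and oblong lids turned to fit within 0.25 rad; containers upright and moved under 40 mm, cup and scoop under 30 mm; all released and at rest (horizontal distance between pot_lid and pot below 0.01 m and z of pot_lid in the frame of pot between 0.057 and 0.0645 m and angle between each of pot_lid, small_lid, square_lid, oblong_lid's own z axis and vertical below 0.06 rad and distance of each of pot, small_pot, square_box, oblong_box from where it was at the start of the episode below 0.04 m and angle between each of pot, small_pot, square_box, oblong_box's own z axis and vertical below 0.05 rad and linear speed of each of pot_lid, pot, small_lid, small_pot, square_lid, square_box, oblong_lid, oblong_box below 0.02 m/s and horizontal distance between small_lid and small_pot below 0.01 m and z of small_lid in the frame of small_pot between 0.053 and 0.0605 m and horizontal distance between square_lid and square_box below 0.01 m and z of square_lid in the frame of square_box between 0.047 and 0.0545 m and (angle between the x axis of square_lid and the x axis of square_box, either way round below 0.25 rad or angle between the x axis of square_lid and the y axis of square_box, either way round below 0.25 rad) and horizontal distance between oblong_lid and oblong_box below 0.01 m and z of oblong_lid in the frame of oblong_box between 0.041 and 0.0485 m and angle between the x axis of oblong_lid and the x axis of oblong_box, either way round below 0.25 rad and distance of each of cup, scoop from where it was at the start of the episode below 0.03 m); the robot touches nothing.
It fails at once if the white cup or the yellow scoop is shifted by more than 3 cm (distance of any of cup, scoop from where it was at the start of the episode above 0.03 m).
It fails at once if a lid is dropped: it falls freely from more than about 3 cm, which chips enamel ((linear speed of pot_lid above 0.75 m/s and contact force between the fingers and pot_lid below 0.05 N) or (linear speed of small_lid above 0.75 m/s and contact force between the fingers and small_lid below 0.05 N) or (linear speed of square_lid above 0.75 m/s and contact force between the fingers and square_lid below 0.05 N) or (linear speed of oblong_lid above 0.75 m/s and contact force between the fingers and oblong_lid below 0.05 N)).
It also fails if it takes over 128 s, if anything falls off the work surface, if the arm or the gripper's body presses on something with over 40 N, if the wrist force passes 120 N, or if a joint passes its speed limit or range.

### The arm

A 6-joint arm with a two-finger parallel gripper is mounted at the origin on the work surface. World frame = base frame: x ahead of the robot, y to its left, z up, the work surface at z = 0. Lengths are in m, angles in rad, forces in N, time in s.
With the tool pointing down it reaches from about 0.25 to 0.775 m from the base axis. Payload 4 kg.
Tool frame: the origin (TCP) lies at the very end of the fingers, on their centre line; the grasp point (between the pads) lies 19 mm behind it; z points along the fingers, y is the line along which they close (so a half turn about z gives the same grasp; the last joint's range is limited). The gripper opens to 94 mm and grips with 3 to 60 N. Pads are 16 mm wide; open, the fingers measure 119 mm over their backs; the gripper's body (75 mm by 177 mm) begins 78 mm behind the grasp point.
Start: joints at [1.117, 0.087, 1.371, -0, 1.684, -0.103], TCP at [0.189, 0.517, 0.206] pointing down, gripper open.
Joint ranges: [-3.1, 3.1], [-0.76, 2.03], [0.27, 2.55], [-1.08, 4.22], [0.17, 2.65], [-2.57, 2.57]. Speed limits (rad/s): [2.79, 2.79, 3.14, 3.14, 3.14, 3.14].

### API

Orientations are given as a unit quaternion [x, y, z, w].
In Python, from plant import robot gives the robot as it stands. The module is installed in compiled form; this text tells all that it offers.
- The arm moves only by the tool move_arm, never from a script. Its argument "deltas" is one flat list of numbers, 7 for each row, row after row: the opening, from -1 (shut) to 1 (fully open), then the shift along the world's x, y, z in m, then the turn, a rotation vector about the world's x, y, z in degrees. In form: [hand, tx, ty, tz, ax, ay, az, hand, tx, ty, tz, ax, ay, az, ...]. A call has 1 to 10 rows; each row shifts and turns the commanded pose from where the row before left it; what a row does not reach is not made up. A row lasts 1/10 s, in which the tool goes at most 50 mm and 8.59 degrees, less where a joint would pass 70% of its speed; a pose out of reach is approached as far as the arm can. A call is refused whole if a number of a shift passes 0.05 or a number of a turn 8.59, either way. A call with a gripper value outside its range is refused whole. The fingers move at their own pace and stop on an object; "newtons" is the grip in N (left out, the last holds). Time passes only in rows, so rows that do not move let the fingers close. It gives the time, the measured TCP pose, the force, the opening and the grip force at its end, in the units of the state.
- robot.state(): the state, without advancing time (a new reading comes with each control period).
- robot.snapshot(name): name is "side" or "top" or "wrist"; returns a dict with "image" (420x560x3 uint8, blue, green, red), "intrinsics" (3x3 intrinsics, pixels), "extrinsics" (4x4, takes a point from world to camera coordinates); the wrist camera has in their place "tool_from_camera" (4x4, takes a point from camera to tool coordinates, whose origin is the TCP and whose axes are the flange's). Camera axes: x right, y up, looking along -z (the intrinsics and any distortion apply to the point x, -y, -z); pixel columns grow to the right and rows downward; lengths in m; the calibration is good to about 2 mm. A picture is of the moment at which its call begins: read the wrist's pose just before it. There is no depth.
- robot.sign_off(): hands the job in; it is judged then, once.
The state is a dict: "clock": time; "qpos": joint angles; "qvel": joint speeds; "joint_efforts": joint torques, N m; "position": TCP position; "ee_rot": TCP orientation; "wrist_force": force on the tool from outside, world axes, zero at the start; "torque": the same for the moment, N m; "finger_gap": opening from 0.0 (shut) to 1.0 (fully open); "finger_force": force on a finger pad.
Only numpy, scipy, OpenCV 4.12 (cv2) and the standard library are available. Lean on these libraries where they do the work, as an engineer would, in place of code of your own. Each camera call takes 0.05 s, during which the arm holds its last target. There are 200 camera calls.

## Working session

There is one attempt and no reset: what is moved stays moved. The work goes in short steps, Python scripts to look and compute and a tool call to move; the robot and the scene stay as the last step left them, time stands still between calls to the robot, and variables do not carry over. Pictures are saved under pics/ and viewed, at most 14 in all, crops included, and the job is handed in when it is done.

Besides the shell and the picture viewer there is one more tool, called after "Call:" as name(argument=value, ...) on one line, values as JSON. move_arm: Moves the arm, as the interface text tells. Its arguments: {"type":"object","properties":{"deltas":{"type":"array","items":{"type":"number"}},"newtons":{"type":"number"}},"required":["deltas"]}

```bash
mkdir -p pics; cat > h.py <<'E'
import numpy as np, cv2
from plant import robot
from scipy.spatial.transform import Rotation as R
def snap(n,f):
    s=robot.state(); d=robot.snapshot(n); cv2.imwrite(f'pics/{f}.png',d['image'])
    K=np.array(d['intrinsics'])
    if n=='wrist':
        T=np.eye(4);T[:3,:3]=R.from_quat(s['ee_rot']).as_matrix();T[:3,3]=s['position']
        E=np.linalg.inv(T@np.array(d['tool_from_camera']))
    else: E=np.array(d['extrinsics'])
    np.savez(f'pics/{f}.npz',K=K,E=E); return d['image'],K,E
def load(f): z=np.load(f'pics/{f}.npz'); return z['K'],z['E']
def back(K,E,uv,z):
    C=np.linalg.inv(E); r=np.linalg.inv(K)@[uv[0],uv[1],1]; v=C[:3,:3]@[r[0],-r[1],-r[2]]; o=C[:3,3]
    return o+v*(z-o[2])/v[2]
def proj(K,E,p):
    c=E[:3,:3]@np.array(p)+E[:3,3]; q=K@[c[0],-c[1],-c[2]]; return q[:2]/q[2]
E
python3 - <<'E'
from h import *
s=robot.state();print(s)
for n in('top','side'):
    i,K,E=snap(n,n+'0');print(K,E)
E
```

```text
{'clock': 0.0, 'qpos': array([ 1.11687590e+00,  8.79003075e-02,  1.37224272e+00, -6.49669731e-05,
        1.68360665e+00, -1.03099412e-01]), 'qvel': array([-9.95312961e-04, -8.92445158e-04, -1.24868301e-03, -5.69791102e-04,
        2.44649391e-03,  9.96286686e-05]), 'joint_efforts': array([ 2.78221017e-05, -3.40197158e+01, -3.02421677e+01,  7.17030466e-02,
        3.31538462e-02, -1.60053614e-04]), 'position': array([0.18879829, 0.51598848, 0.20433993]), 'ee_rot': array([ 1.74515827e-01,  9.84653778e-01, -1.04582748e-03, -2.65471017e-04]), 'wrist_force': array([-0.3929038 ,  0.17704857, -0.40921522]), 'torque': array([0.02140821, 0.04108905, 0.04658112]), 'finger_force': 0.0, 'finger_gap': 0.9983741944628376}
[[406.12105574   0.         283.75286631]
 [  0.         406.12105574 211.54279948]
 [  0.           0.           1.        ]] [[-0.04015936 -0.99918312 -0.00450708  0.01059255]
 [ 0.97755095 -0.04022286  0.20682421 -0.52144741]
 [-0.20683655  0.00390003  0.97836774 -0.84943821]
 [ 0.          0.          0.          1.        ]]
[[478.59976437   0.         290.45821429]
 [  0.         478.59976437 207.57558973]
 [  0.           0.           1.        ]] [[ 0.98668334 -0.16156692 -0.01876492 -0.49146391]
 [ 0.11411815  0.60543244  0.78767291 -0.07468798]
 [-0.11590099 -0.77932515  0.61580782 -1.29167021]
 [ 0.          0.          0.          1.        ]]
```

```bash
python3 - <<'E'
import cv2
i=cv2.imread('pics/top0.png');cv2.imwrite('pics/top0b.png',cv2.resize(i,(800,600),interpolation=cv2.INTER_CUBIC))
E
```

```text
(no output)
```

View pics/top0b.png

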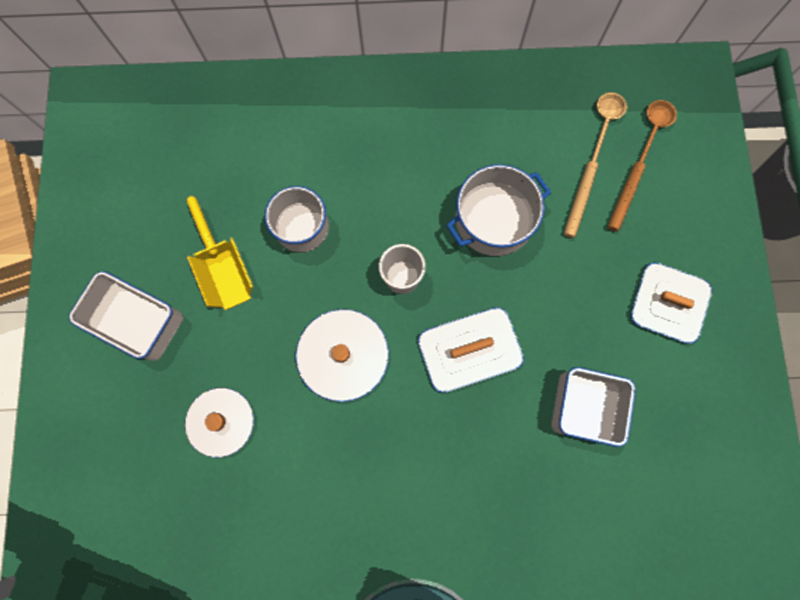

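View pics/side0.png

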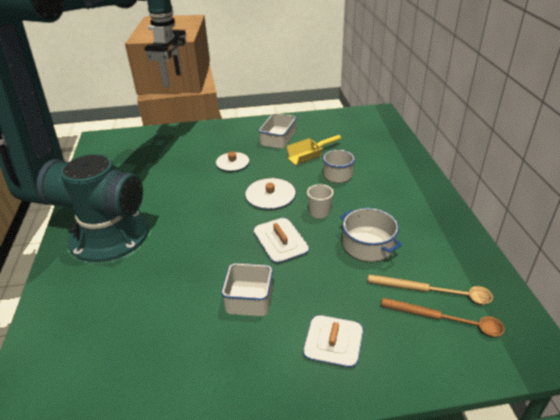

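The top view (800x600) shows all four containers (oblong 125,315; small pot 295,215; pot 500,207; square 597,407) and the four lids, all lying grip up (small 219,422; pot lid 342,355; oblong 470,350; square 672,302). The cup is at 402,268 and the scoop at 220,265. The side view agrees.

```bash
cat > fit.py <<'E'
from h import *
from scipy.optimize import minimize
def outline(shape,a,b,n=120,r=.012):
    if shape=='c':
        t=np.linspace(0,2*np.pi,n,endpoint=False);return np.c_[a/2*np.cos(t),a/2*np.sin(t)]
    P=[]
    for cx,cy,t0 in((1,1,0),(-1,1,90),(-1,-1,180),(1,-1,270)):
        for t in np.radians(np.linspace(t0,t0+90,6)):
            P.append([cx*(a/2-r)+r*np.cos(t),cy*(b/2-r)+r*np.sin(t)])
    P=np.array(P+[P[0]]);L=np.r_[0,np.cumsum(np.hypot(*np.diff(P,axis=0).T))]
    s=np.linspace(0,L[-1],n,endpoint=False);return np.c_[np.interp(s,L,P[:,0]),np.interp(s,L,P[:,1])]
M={ # name: shape,a,b,z of outline
'pot':('c',.131,0,.070),'small_pot':('c',.089,0,.066),'square_box':('s',.095,.095,.060),'oblong_box':('s',.087,.135,.054),
'pot_lid':('c',.148,0,.0105),'small_lid':('c',.106,0,.0105),'square_lid':('s',.112,.112,.0105),'oblong_lid':('s',.104,.152,.0105)}
def fit(img,K,E,name,uv,yaw=0,dz=0):
    sh,a,b,z=M[name];z+=dz
    hsv=cv2.cvtColor(img,cv2.COLOR_BGR2HSV)
    blue=cv2.inRange(hsv,(100,60,30),(130,255,255))
    if 'lid' in name: # silhouette against green
        g=cv2.inRange(hsv,(60,70,0),(95,255,255)); w=cv2.bitwise_not(g)
        e=cv2.morphologyEx(w,cv2.MORPH_GRADIENT,np.ones((2,2)))
        blue=e
    D=cv2.distanceTransform(cv2.bitwise_not(blue),cv2.DIST_L2,5)
    O=outline(sh,a,b);p0=back(K,E,uv,z)
    def cost(v):
        c,s=np.cos(v[2]),np.sin(v[2]);Q=O@np.array([[c,s],[-s,c]])+v[:2]
        U=np.array([proj(K,E,[q[0],q[1],z]) for q in Q]).astype(np.float32)
        d=cv2.remap(D.astype(np.float32),U[:,0],U[:,1],cv2.INTER_LINEAR,borderMode=cv2.BORDER_REPLICATE)
        return np.minimum(d,6).mean()
    best=None
    for y in ([0] if sh=='c' else [yaw-.15,yaw,yaw+.15]):
        x0=np.r_[p0[:2],y];S=np.array([x0]+[x0+d for d in np.diag([.01,.01,.1])])
        r=minimize(cost,x0,method='Nelder-Mead',options=dict(initial_simplex=S,xatol=1e-5,fatol=1e-4))
        if best is None or r.fun<best.fun:best=r
    v=best.x;c,s=np.cos(v[2]),np.sin(v[2])
    U=np.array([proj(K,E,[q[0],q[1],z]) for q in O@np.array([[c,s],[-s,c]])+v[:2]])
    return v,best.fun,U
def brown(img,K,E,uv,z=.04,rad=25):
    hsv=cv2.cvtColor(img,cv2.COLOR_BGR2HSV);m=cv2.inRange(hsv,(5,120,60),(18,255,255))
    k=np.zeros_like(m);cv2.circle(k,(int(uv[0]),int(uv[1])),rad,255,-1);m&=k
    p=np.argwhere(m)[:,::-1].astype(np.float32);c=p.mean(0)
    _,_,V=np.linalg.svd(p-c,full_matrices=False)
    A=back(K,E,c,z);B=back(K,E,c+10*V[0],z);d=B-A
    return A,np.arctan2(d[1],d[0]),len(p)
E
cat > m.py <<'E'
from fit import *
img=cv2.imread('pics/top0.png');K,E=load('top0');o=cv2.resize(img,(800,600))
uv={'pot':(500,205),'small_pot':(296,215),'square_box':(598,407),'oblong_box':(122,312),'pot_lid':(342,355),'small_lid':(219,422),'square_lid':(672,302),'oblong_lid':(470,350)}
f=1/1.4286
def yw(n,p,q):
    z=M[n][3];d=back(K,E,np.array(q)*f,z)-back(K,E,np.array(p)*f,z);return np.arctan2(d[1],d[0])
yaw={'square_box':yw('square_box',(560,437),(570,370)),'oblong_box':yw('oblong_box',(101,275),(180,315)),
'square_lid':yw('square_lid',(650,265),(710,285)),'oblong_lid':yw('oblong_lid',(420,340),(505,310))}
for k in('oblong_box','oblong_lid','square_lid'): yaw[k]-=np.pi/2
for n in uv:
    v,c,U=fit(img,K,E,n,np.array(uv[n])*f,yaw.get(n,0));print(n,v[:2].round(4),np.degrees(v[2]).round(1),round(c,2))
    cv2.polylines(o,[(U*1.4286).astype(int)],True,(0,0,255),1)
    if 'lid' in n:
        a,y,k=brown(img,K,E,np.array(uv[n])*f);print('   grip',a.round(4),np.degrees(y).round(1),k)
cv2.imwrite('pics/fit.png',o)
print('cup',back(K,E,np.array((402,267))*f,.07),'scoop',back(K,E,np.array((220,265))*f,.03))
E
python3 m.py
```

```text
pot [ 0.6699 -0.1658] 7.3 0.9
small_pot [0.6684 0.1597] 3.5 0.96
square_box [ 0.3495 -0.2898] -15.3 1.2
oblong_box [0.5209 0.4328] -209.7 1.34
pot_lid [0.4488 0.0939] 5.5 0.25
   grip [0.449 0.094 0.04 ] -164.1 108
small_lid [0.3503 0.2886] 3.7 0.51
   grip [0.3514 0.2871 0.04  ] -85.2 123
square_lid [ 0.5116 -0.4448] -203.6 0.41
   grip [ 0.5118 -0.4399  0.04  ] -111.4 137
oblong_lid [ 0.449  -0.1122] -163.8 0.39
   grip [ 0.4493 -0.1106  0.04  ] 105.5 162
cup [ 0.5741579  -0.00756182  0.07      ] scoop [0.60080557 0.28792808 0.03      ]
```

View pics/fit.png

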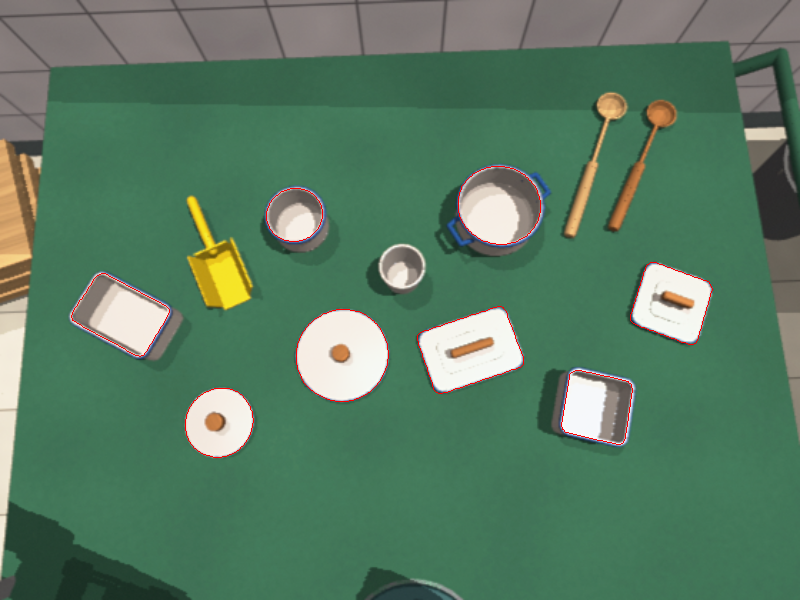

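The fitted outlines lie on all the rims and lids. First lid: small. I move above it.

Call:
move_arm(deltas=[0.3, 0.02, -0.0285, 0, 0, 0, 0, 0.3, 0.02, -0.0285, 0, 0, 0, 0, 0.3, 0.02, -0.0285, 0, 0, 0, 0, 0.3, 0.02, -0.0285, 0, 0, 0, 0, 0.3, 0.02, -0.0285, 0, 0, 0, 0, 0.3, 0.02, -0.0285, 0, 0, 0, 0, 0.3, 0.02, -0.0285, 0, 0, 0, 0, 0.3, 0.022, -0.0285, 0, 0, 0, 0, 0.3, 0, 0, 0, 0, 0, 0, 0.3, 0, 0, 0, 0, 0, 0], newtons=20)

```text
clock: 1.1
position: [0.351, 0.2881, 0.2051]
ee_rot: [0.175, 0.984, -0.0, -0.001]
wrist_force: [-0.8, -0.1, 0.4]
finger_gap: 0.647
finger_force: 0.0
```

```bash
python3 - <<'E'
from fit import *
s=robot.state();print(s['position'],s['finger_gap'],s['clock'])
i,K,E=snap('wrist','w1');print(proj(K,E,[.3505,.288,.04]))
c=proj(K,E,[.3505,.288,.0105]);v,k,U=fit(i,K,E,'small_lid',c);print(v,k);print(brown(i,K,E,proj(K,E,[.3505,.288,.04]),rad=80))
cv2.polylines(i,[U.astype(int)],True,(0,0,255),1);cv2.imwrite('pics/w1f.png',i)
E
```

```text
[0.3510284  0.28812212 0.20510395] 0.6472943960105839 1.1
[273.28274917 194.23201359]
[ 0.35225692  0.29213295 -0.00529942] 0.6505044102668762
(array([0.34997804, 0.29206563, 0.04      ]), np.float64(-0.5395913497233626), 459)
```

View pics/w1f.png

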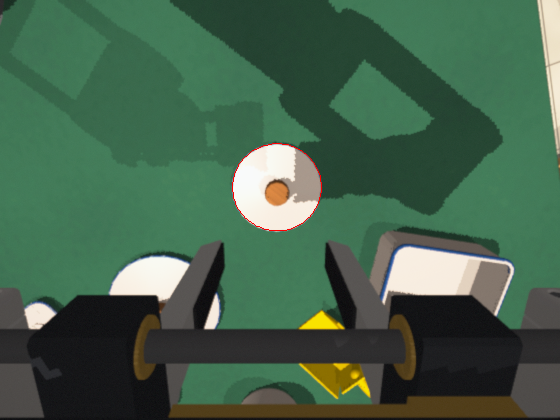

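The wrist view shows the small lid at (277,187), knob at (277,193), 3-4 mm from the top-view estimate. I go down with the average.

Call:
move_arm(deltas=[0.3, 0, 0.002, -0.035, 0, 0, 0, 0.3, 0, 0, -0.035, 0, 0, 0, 0.3, 0, 0, -0.035, 0, 0, 0, 0.3, 0, 0, -0.035, 0, 0, 0, 0.3, 0, 0, -0.03, 0, 0, 0, 0.3, 0, 0, -0.014, 0, 0, 0, 0.3, 0, 0, 0, 0, 0, 0, -1, 0, 0, 0, 0, 0, 0, -1, 0, 0, 0, 0, 0, 0, -1, 0, 0, 0, 0, 0, 0])

```text
clock: 2.15
position: [0.3518, 0.2914, 0.023]
ee_rot: [0.174, 0.985, 0.001, 0.001]
wrist_force: [0.2, 0.9, 0.1]
finger_gap: 0.429
finger_force: 0.0
```

Call:
move_arm(deltas=[-1, 0, 0, 0, 0, 0, 0, -1, 0, 0, 0, 0, 0, 0, -1, 0, 0, 0.01, 0, 0, 0, -1, 0, 0, 0.03, 0, 0, 0, -1, 0, 0, 0.03, 0, 0, 0, -1, 0, 0, 0.03, 0, 0, 0, -1, 0, 0, 0.03, 0, 0, 0, -1, 0, 0, 0, 0, 0, 0])

```text
clock: 2.95
position: [0.3536, 0.2921, 0.157]
ee_rot: [0.175, 0.985, 0.004, 0.004]
wrist_force: [0.5, -0.5, -0.3]
finger_gap: 0.293
finger_force: 20.0
```

```bash
python3 - <<'E'
from fit import *
a=robot.state();i,K,E=snap('side','s1');b=robot.state();print(a['position'],b['position'],b['finger_force'],R.from_quat(b['ee_rot']).as_matrix().round(3).tolist())
i=cv2.imread('pics/side0.png');K,E=load('side0')
P={'pot':(.6699,-.1658,7),'small_pot':(.6684,.1597,0),'square_box':(.3495,-.2898,-15.3),'oblong_box':(.5209,.4328,-29.7),'pot_lid':(.4488,.0939,0),'small_lid':(.3503,.2886,0),'square_lid':(.5116,-.4448,-23.6),'oblong_lid':(.449,-.1122,16.2)}
for n,p in P.items():
    v,c,U=fit(i,K,E,n,proj(K,E,[p[0],p[1],M[n][3]]),np.radians(p[2]));print(n,v[:2].round(4),np.degrees(v[2]).round(1),c.round(2), (v[:2]-p[:2]).round(4))
    cv2.polylines(i,[U.astype(int)],True,(0,0,255),1)
cv2.imwrite('pics/s0f.png',i)
E
```

```text
[0.35355835 0.29207098 0.15702279] [0.35233123 0.29126781 0.15412901] 19.99970018863678 [[-0.939, 0.344, 0.005], [0.344, 0.939, 0.003], [-0.003, 0.005, -1.0]]
pot [ 0.6707 -0.1707] 4.5 2.57 [ 0.0008 -0.0049]
small_pot [0.6716 0.1541] 0.3 2.94 [ 0.0032 -0.0056]
square_box [ 0.3562 -0.2949] -15.5 3.24 [ 0.0067 -0.0051]
oblong_box [0.5209 0.4328] -38.3 6.0 [-0.  0.]
pot_lid [0.4537 0.0888] 2.9 1.04 [ 0.0049 -0.0051]
small_lid [0.356  0.2837] 3.4 1.17 [ 0.0057 -0.0049]
square_lid [ 0.5175 -0.4431] -23.0 0.78 [0.0059 0.0017]
oblong_lid [ 0.4526 -0.1127] 15.4 1.06 [ 0.0036 -0.0005]
```

View pics/s0f.png

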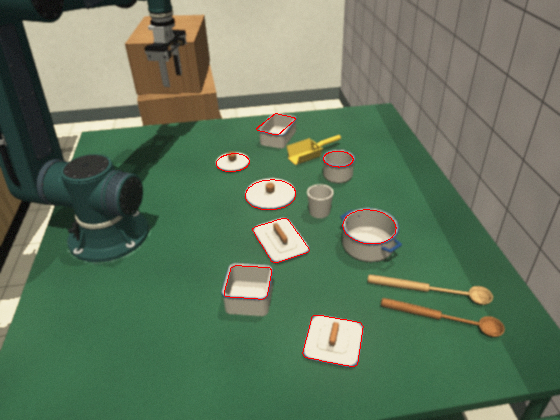

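View pics/s1.png

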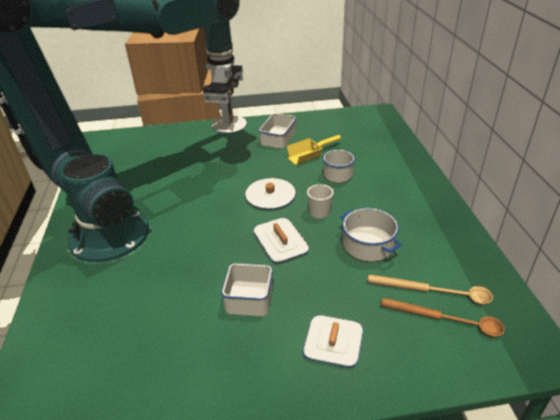

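The side view fits are poorer and biased, so I rely on the top and wrist views. The lid is held level. I carry it over the small pot.

Call:
move_arm(deltas=[-1, 0.0352, -0.0143, 0, 0, 0, 0, -1, 0.0352, -0.0143, 0, 0, 0, 0, -1, 0.0352, -0.0143, 0, 0, 0, 0, -1, 0.0352, -0.0143, 0, 0, 0, 0, -1, 0.0352, -0.0143, 0, 0, 0, 0, -1, 0.0352, -0.0143, 0, 0, 0, 0, -1, 0.0352, -0.0143, 0, 0, 0, 0, -1, 0.0352, -0.0143, 0, 0, 0, 0, -1, 0.0352, -0.0143, 0, 0, 0, 0, -1, 0, 0, 0, 0, 0, 0])

```text
clock: 4.0
position: [0.6698, 0.1586, 0.1461]
ee_rot: [0.177, 0.984, -0.002, -0.002]
wrist_force: [-0.4, 0.5, -1.7]
finger_gap: 0.292
finger_force: 20.0
```

Call:
move_arm(deltas=[-1, 0, 0, 0, 0, 0, 0, -1, 0, 0, 0, 0, 0, 0, -1, 0, 0, 0, 0, 0, 0])

```text
clock: 4.3
position: [0.6667, 0.1626, 0.1516]
ee_rot: [0.174, 0.985, 0.0, -0.0]
wrist_force: [-0.1, -0.1, -1.0]
finger_gap: 0.294
finger_force: 20.0
```

```bash
python3 - <<'E'
from fit import *
i,K,E=snap('top','t2');print(robot.state()['position'],robot.state()['ee_rot'])
w,K,E=snap('wrist','w2')
cv2.imwrite('pics/c2.png',np.hstack([cv2.resize(i[80:290,100:310],(400,400)),cv2.resize(w,(400,300))[:,:] if 0 else cv2.copyMakeBorder(cv2.resize(w,(400,300)),0,100,0,0,0)]))
E
```

```text
[0.666842   0.16263918 0.15197315] [1.73868001e-01 9.84768954e-01 1.30924620e-04 9.15935708e-05]
```

View pics/c2.png

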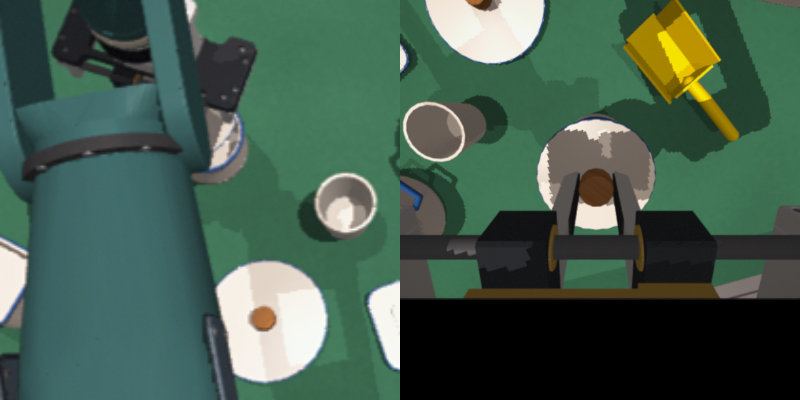

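The lid is over the small pot: the wrist view shows it at (597,175) with the pot peeking out above. I lower it, release and lift.

Call:
move_arm(deltas=[-1, 0.002, 0, -0.02, 0, 0, 0, -1, 0, 0, -0.02, 0, 0, 0, -1, 0, 0, -0.015, 0, 0, 0, -1, 0, 0, -0.01, 0, 0, 0, -1, 0, 0, -0.007, 0, 0, 0, -1, 0, 0, 0, 0, 0, 0, -1, 0, 0, 0, 0, 0, 0])

```text
clock: 5.1
position: [0.6703, 0.1619, 0.0803]
ee_rot: [0.174, 0.985, 0.0, 0.001]
wrist_force: [-0.2, -0.0, -1.3]
finger_gap: 0.292
finger_force: 20.0
```

Call:
move_arm(deltas=[-1, 0, 0, -0.002, 0, 0, 0, -1, 0, 0, 0, 0, 0, 0, 0.3, 0, 0, 0, 0, 0, 0, 0.3, 0, 0, 0, 0, 0, 0, 0.3, 0, 0, 0, 0, 0, 0, 0.3, 0, 0, 0.01, 0, 0, 0, 0.3, 0, 0, 0.03, 0, 0, 0, 0.3, 0, 0, 0.04, 0, 0, 0, 0.3, 0, 0, 0.04, 0, 0, 0, 0.3, 0, 0, 0, 0, 0, 0])

```text
clock: 6.1
position: [0.673, 0.1624, 0.2072]
ee_rot: [0.174, 0.985, 0.003, 0.007]
wrist_force: [0.2, 0.3, 0.4]
finger_gap: 0.648
finger_force: 0.0
```

Call:
move_arm(deltas=[0.3, 0, 0, 0, 0, 0, 0, 0.3, 0, 0, 0, 0, 0, 0])

```text
clock: 6.3
position: [0.6691, 0.1617, 0.1959]
ee_rot: [0.175, 0.985, -0.0, -0.001]
wrist_force: [-0.6, 0.0, -1.2]
finger_gap: 0.651
finger_force: 0.0
```

```bash
python3 - <<'E'
from fit import *
s=robot.state();print(s['position'])
i,K,E=snap('wrist','w3');g=proj(K,E,[.669,.162,.0675]);
v,k,U=fit(i,K,E,'small_lid',g,dz=.057);print(v,k);print(brown(i,K,E,proj(K,E,[.669,.162,.097]),z=.097,rad=60))
cv2.polylines(i,[U.astype(int)],True,(0,0,255),1);cv2.imwrite('pics/w3f.png',i)
E
```

```text
[0.66913477 0.16168945 0.19585115]
[0.67125808 0.16311731 0.0402618 ] 0.6530700922012329
(array([0.66841238, 0.16354719, 0.097     ]), np.float64(-0.42877152824711745), 689)
```

View pics/w3f.png

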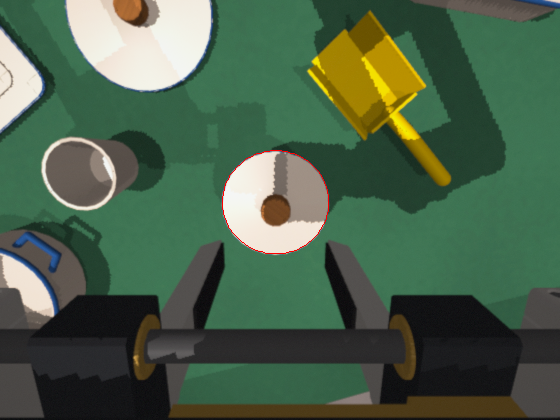

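Small lid seated: its outline at (275,202) fits at seated height. Next, the pot lid.

Call:
move_arm(deltas=[0.3, -0.0365, -0.0112, 0, 0, 0, 0, 0.3, -0.0365, -0.0112, 0, 0, 0, 0, 0.3, -0.0365, -0.0112, 0, 0, 0, 0, 0.3, -0.0365, -0.0112, 0, 0, 0, 0, 0.3, -0.0365, -0.0112, 0, 0, 0, 0, 0.3, -0.0365, -0.0112, 0, 0, 0, 0, 0.3, 0, 0, 0, 0, 0, 0, 0.3, 0, 0, 0, 0, 0, 0, 0.3, 0, 0, 0, 0, 0, 0])

```text
clock: 7.25
position: [0.4514, 0.0948, 0.1969]
ee_rot: [0.174, 0.985, -0.0, -0.0]
wrist_force: [0.6, 0.8, 0.6]
finger_gap: 0.649
finger_force: 0.0
```

```bash
python3 - <<'E'
from fit import *
s=robot.state();print(s['position'])
i,K,E=snap('wrist','w4');g=proj(K,E,[.45,.095,.0105]);
v,k,U=fit(i,K,E,'pot_lid',g);print(v,k);print(brown(i,K,E,proj(K,E,[.45,.095,.04]),rad=60))
E
```

```text
[0.4514161  0.09476533 0.19686967]
[0.45078055 0.09703207 0.05556773] 0.4411263167858124
(array([0.44836089, 0.09728313, 0.04      ]), np.float64(-0.41927307129077), 479)
```

Call:
move_arm(deltas=[0.3, -0.001, 0.001, -0.035, 0, 0, 0, 0.3, 0, 0, -0.035, 0, 0, 0, 0.3, 0, 0, -0.035, 0, 0, 0, 0.3, 0, 0, -0.035, 0, 0, 0, 0.3, 0, 0, -0.025, 0, 0, 0, 0.3, 0, 0, -0.011, 0, 0, 0, 0.3, 0, 0, 0, 0, 0, 0, -1, 0, 0, 0, 0, 0, 0, -1, 0, 0, 0, 0, 0, 0, -1, 0, 0, 0, 0, 0, 0])

```text
clock: 8.3
position: [0.4512, 0.0958, 0.0232]
ee_rot: [0.174, 0.985, 0.0, 0.002]
wrist_force: [-0.3, -0.7, 0.1]
finger_gap: 0.432
finger_force: 0.0
```

Call:
move_arm(deltas=[-1, 0, 0, 0, 0, 0, 0, -1, 0, 0, 0, 0, 0, 0, -1, 0, 0, 0.01, 0, 0, 0, -1, 0, 0, 0.03, 0, 0, 0, -1, 0, 0, 0.03, 0, 0, 0, -1, 0, 0, 0.03, 0, 0, 0, -1, 0, 0, 0.03, 0, 0, 0, -1, 0, 0, 0, 0, 0, 0, -1, 0, 0, 0, 0, 0, 0, -1, 0, 0, 0, 0, 0, 0], newtons=30)

```text
clock: 9.3
position: [0.4485, 0.0955, 0.1493]
ee_rot: [0.174, 0.985, -0.0, -0.002]
wrist_force: [0.0, 0.5, -1.6]
finger_gap: 0.289
finger_force: 30.0
```

Call:
move_arm(deltas=[-1, 0.0276, -0.0324, 0, 0, 0, 0, -1, 0.0276, -0.0324, 0, 0, 0, 0, -1, 0.0276, -0.0324, 0, 0, 0, 0, -1, 0.0276, -0.0324, 0, 0, 0, 0, -1, 0.0276, -0.0324, 0, 0, 0, 0, -1, 0.0276, -0.0324, 0, 0, 0, 0, -1, 0.0276, -0.0324, 0, 0, 0, 0, -1, 0.0276, -0.0324, 0, 0, 0, 0, -1, 0, 0, 0, 0, 0, 0, -1, 0, 0, 0, 0, 0, 0])

```text
clock: 10.3
position: [0.6694, -0.1639, 0.1472]
ee_rot: [0.175, 0.985, 0.001, -0.003]
wrist_force: [0.0, -0.2, -1.4]
finger_gap: 0.291
finger_force: 30.0
```

Call:
move_arm(deltas=[-1, 0, 0, 0, 0, 0, 0, -1, 0, 0, 0, 0, 0, 0])

```text
clock: 10.5
position: [0.67, -0.1622, 0.1516]
ee_rot: [0.174, 0.985, 0.0, -0.0]
wrist_force: [-0.4, 0.4, -2.0]
finger_gap: 0.286
finger_force: 30.0
```

Call:
move_arm(deltas=[-1, 0.001, -0.0015, -0.02, 0, 0, 0, -1, 0, 0, -0.02, 0, 0, 0, -1, 0, 0, -0.015, 0, 0, 0, -1, 0, 0, -0.009, 0, 0, 0, -1, 0, 0, -0.004, 0, 0, 0, -1, 0, 0, -0.002, 0, 0, 0, -1, 0, 0, 0, 0, 0, 0, -1, 0, 0, 0, 0, 0, 0])

```text
clock: 11.3
position: [0.6721, -0.1649, 0.0836]
ee_rot: [0.174, 0.985, 0.0, 0.001]
wrist_force: [-4.2, 2.0, 4.8]
finger_gap: 0.294
finger_force: 30.0
```

Call:
move_arm(deltas=[0.3, 0, 0, 0, 0, 0, 0, 0.3, 0, 0, 0, 0, 0, 0, 0.3, 0, 0, 0, 0, 0, 0, 0.3, 0, 0, 0.01, 0, 0, 0, 0.3, 0, 0, 0.03, 0, 0, 0, 0.3, 0, 0, 0.04, 0, 0, 0, 0.3, 0, 0, 0.04, 0, 0, 0, 0.3, 0, 0, 0, 0, 0, 0, 0.3, 0, 0, 0, 0, 0, 0, 0.3, 0, 0, 0, 0, 0, 0], newtons=20)

```text
clock: 12.3
position: [0.671, -0.165, 0.1998]
ee_rot: [0.175, 0.985, 0.0, -0.001]
wrist_force: [0.7, 0.4, -1.0]
finger_gap: 0.654
finger_force: 0.0
```

```bash
python3 - <<'E'
from fit import *
s=robot.state();print(s['position'])
i,K,E=snap('wrist','w5');g=proj(K,E,[.671,-.164,.0715]);
v,k,U=fit(i,K,E,'pot_lid',g,dz=.061);print(v,k);print(brown(i,K,E,proj(K,E,[.671,-.164,.101]),z=.101,rad=60))
cv2.polylines(i,[U.astype(int)],True,(0,0,255),1);cv2.imwrite('pics/w5f.png',i)
E
```

```text
[ 0.67103959 -0.16495778  0.19982987]
[ 0.67208421 -0.16342441  0.0536255 ] 1.1029495000839233
(array([ 0.66957134, -0.16316121,  0.101     ]), np.float64(-0.3600477439322015), 694)
```

View pics/w5f.png

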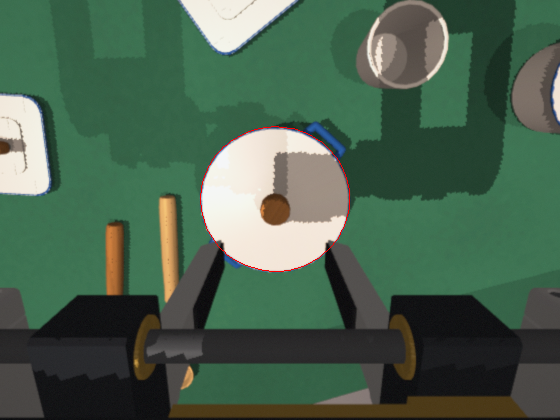

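The pot lid is seated at (275,199), showing both ears. Next, the oblong lid, turning the closing line from 70° to 16°.

Call:
move_arm(deltas=[0.3, -0.0316, 0.0077, 0, 0, 0, -7.7, 0.3, -0.0316, 0.0077, 0, 0, 0, -7.7, 0.3, -0.0316, 0.0077, 0, 0, 0, -7.7, 0.3, -0.0316, 0.0077, 0, 0, 0, -7.7, 0.3, -0.0316, 0.0077, 0, 0, 0, -7.7, 0.3, -0.0316, 0.0077, 0, 0, 0, -7.7, 0.3, -0.0316, 0.0077, 0, 0, 0, -7.7, 0.3, 0, 0, 0, 0, 0, 0, 0.3, 0, 0, 0, 0, 0, 0, 0.3, 0, 0, 0, 0, 0, 0])

```text
clock: 13.35
position: [0.4508, -0.1113, 0.2007]
ee_rot: [0.601, 0.799, -0.0, -0.001]
wrist_force: [-0.5, -0.9, -0.7]
finger_gap: 0.65
finger_force: 0.0
```

```bash
python3 - <<'E'
from fit import *
s=robot.state();m=R.from_quat(s['ee_rot']).as_matrix();print(s['position'],np.degrees(np.arctan2(m[1,1],m[0,1])))
i,K,E=snap('wrist','w6');g=proj(K,E,[.45,-.11,.0105]);
v,k,U=fit(i,K,E,'oblong_lid',g,np.radians(16));print(v,np.degrees(v[2]),k);a=brown(i,K,E,proj(K,E,[.45,-.11,.04]),rad=60);print(a,np.degrees(a[1]))
E
```

```text
[ 0.45080044 -0.11131838  0.20069377] 16.05103245175229
[ 0.45079705 -0.10979772  0.28059648] 16.076993780589643 0.7567262649536133
(array([ 0.44958268, -0.1067249 ,  0.04      ]), np.float64(-1.284448075884052), 679) -73.59345375185548
```

Call:
move_arm(deltas=[0.3, -0.001, 0.001, -0.035, 0, 0, 0, 0.3, 0, 0, -0.035, 0, 0, 0, 0.3, 0, 0, -0.035, 0, 0, 0, 0.3, 0, 0, -0.035, 0, 0, 0, 0.3, 0, 0, -0.03, 0, 0, 0, 0.3, 0, 0, -0.012, 0, 0, 0, 0.3, 0, 0, 0, 0, 0, 0, -1, 0, 0, 0, 0, 0, 0, -1, 0, 0, 0, 0, 0, 0, -1, 0, 0, 0, 0, 0, 0], newtons=30)

```text
clock: 14.4
position: [0.4508, -0.1107, 0.0213]
ee_rot: [0.602, 0.799, 0.001, 0.002]
wrist_force: [-0.8, -0.6, -0.4]
finger_gap: 0.429
finger_force: 0.0
```

Call:
move_arm(deltas=[-1, 0, 0, 0, 0, 0, 0, -1, 0, 0, 0, 0, 0, 0, -1, 0, 0, 0, 0, 0, 0, -1, 0, 0, 0.01, 0, 0, 0, -1, 0, 0, 0.03, 0, 0, 0, -1, 0, 0, 0.03, 0, 0, 0, -1, 0, 0, 0.03, 0, 0, 0, -1, 0, 0, 0.03, 0, 0, 0, -1, 0, 0, 0, 0, 0, 0, -1, 0, 0, 0, 0, 0, 0])

```text
clock: 15.4
position: [0.4495, -0.1102, 0.1498]
ee_rot: [0.602, 0.799, 0.0, 0.0]
wrist_force: [-0.5, -1.2, -2.1]
finger_gap: 0.146
finger_force: 30.0
```

Call:
move_arm(deltas=[-1, 0.006, 0.0454, 0, 0, 0, -5.1, -1, 0.006, 0.0454, 0, 0, 0, -5.1, -1, 0.006, 0.0454, 0, 0, 0, -5.1, -1, 0.006, 0.0454, 0, 0, 0, -5.1, -1, 0.006, 0.0454, 0, 0, 0, -5.1, -1, 0.006, 0.0454, 0, 0, 0, -5.1, -1, 0.006, 0.0454, 0, 0, 0, -5.1, -1, 0.006, 0.0454, 0, 0, 0, -5.1, -1, 0.006, 0.0454, 0, 0, 0, -5.1, -1, 0, 0, 0, 0, 0, 0])

```text
clock: 16.4
position: [0.5015, 0.3029, 0.1456]
ee_rot: [0.864, 0.503, -0.002, -0.001]
wrist_force: [-0.8, -0.3, -1.5]
finger_gap: 0.145
finger_force: 30.0
```

```bash
python3 - <<'E'
from fit import *
i,K,E=snap('wrist','w7');s=robot.state();m=R.from_quat(s['ee_rot']).as_matrix();print(s['position'],np.degrees(np.arctan2(m[1,1],m[0,1])))
g=proj(K,E,[.522,.435,.054]);print(g)
v,k,U=fit(i,K,E,'oblong_box',g,np.radians(-29.7));print(v,np.degrees(v[2]),k)
cv2.polylines(i,[U.astype(int)],True,(0,0,255),1);cv2.imwrite('pics/w7f.png',i)
E
```

```text
[0.50164522 0.30008508 0.14585367] -29.641253402156458
[215.22046615  58.23351103]
[ 0.52968483  0.44677941 -0.5095483 ] -29.1949669718423 3.1285271644592285
```

View pics/w7f.png

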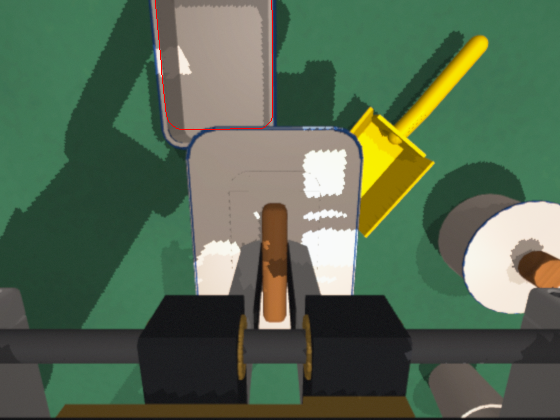

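The view shows the box at (215,58), partly cut off but agreeing sideways with the top-view pose, and turned like the lid. I go on.

Call:
move_arm(deltas=[-1, 0.0046, 0.0341, 0, 0, 0, 0, -1, 0.0046, 0.0341, 0, 0, 0, 0, -1, 0.0046, 0.0341, 0, 0, 0, 0, -1, 0.0046, 0.0341, 0, 0, 0, 0, -1, 0, 0, 0, 0, 0, 0, -1, 0, 0, 0, 0, 0, 0, -1, 0, 0, 0, 0, 0, 0, -1, 0, 0, 0, 0, 0, 0])

```text
clock: 17.25
position: [0.522, 0.4331, 0.1496]
ee_rot: [0.866, 0.5, -0.0, 0.0]
wrist_force: [0.4, 1.3, -1.0]
finger_gap: 0.149
finger_force: 30.0
```

Call:
move_arm(deltas=[-1, 0, 0.0015, -0.025, 0, 0, 0, -1, 0, 0, -0.025, 0, 0, 0, -1, 0, 0, -0.015, 0, 0, 0, -1, 0, 0, -0.012, 0, 0, 0, -1, 0, 0, -0.006, 0, 0, 0, -1, 0, 0, -0.003, 0, 0, 0, -1, 0, 0, 0, 0, 0, 0, -1, 0, 0, 0, 0, 0, 0])

```text
clock: 18.05
position: [0.5223, 0.4362, 0.0662]
ee_rot: [0.866, 0.501, 0.001, 0.0]
wrist_force: [-2.9, -3.1, 6.1]
finger_gap: 0.146
finger_force: 30.0
```

Call:
move_arm(deltas=[0.3, 0, 0, 0, 0, 0, 0, 0.3, 0, 0, 0, 0, 0, 0, 0.3, 0, 0, 0, 0, 0, 0, 0.3, 0, 0, 0.01, 0, 0, 0, 0.3, 0, 0, 0.03, 0, 0, 0, 0.3, 0, 0, 0.04, 0, 0, 0, 0.3, 0, 0, 0.05, 0, 0, 0, 0.3, 0, 0, 0, 0, 0, 0, 0.3, 0, 0, 0, 0, 0, 0, 0.3, 0, 0, 0, 0, 0, 0])

```text
clock: 19.05
position: [0.5214, 0.436, 0.1922]
ee_rot: [0.866, 0.501, -0.001, 0.0]
wrist_force: [0.4, 0.4, -0.3]
finger_gap: 0.647
finger_force: 0.0
```

```bash
python3 - <<'E'
from fit import *
s=robot.state();print(s['position'])
i,K,E=snap('wrist','w8');g=proj(K,E,[.522,.435,.0555]);
v,k,U=fit(i,K,E,'oblong_lid',g,np.radians(-29.7),dz=.045);print(v,np.degrees(v[2]),k)
cv2.polylines(i,[U.astype(int)],True,(0,0,255),1);cv2.imwrite('pics/w8f.png',i)
E
```

```text
[0.52137108 0.43602247 0.19223931]
[ 0.52123156  0.43555082 -0.52180915] -29.89746172077418 0.82107013463974
```

View pics/w8f.png

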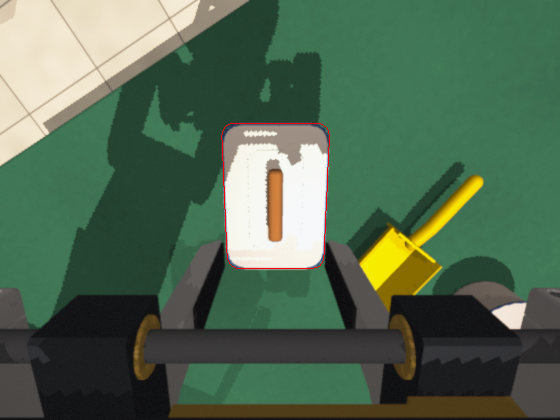

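Oblong lid seated and flush at (276,196). Now the long move to the square lid.

Call:
move_arm(deltas=[0.3, 0, -0.044, 0, 0, 0, 0.6, 0.3, 0, -0.044, 0, 0, 0, 0.6, 0.3, 0, -0.044, 0, 0, 0, 0.6, 0.3, 0, -0.044, 0, 0, 0, 0.6, 0.3, 0, -0.044, 0, 0, 0, 0.6, 0.3, 0, -0.044, 0, 0, 0, 0.6, 0.3, 0, -0.044, 0, 0, 0, 0.6, 0.3, 0, -0.044, 0, 0, 0, 0.6, 0.3, 0, -0.044, 0, 0, 0, 0.6, 0.3, 0, -0.044, 0, 0, 0, 0.6])

```text
clock: 20.1
position: [0.5205, -0.0053, 0.1914]
ee_rot: [0.838, 0.546, -0.001, -0.001]
wrist_force: [0.3, 0.3, 0.9]
finger_gap: 0.653
finger_force: 0.0
```

Call:
move_arm(deltas=[0.3, 0, -0.044, 0, 0, 0, 0, 0.3, 0, -0.044, 0, 0, 0, 0, 0.3, 0, -0.044, 0, 0, 0, 0, 0.3, 0, -0.044, 0, 0, 0, 0, 0.3, -0.002, -0.044, 0, 0, 0, 0, 0.3, -0.002, -0.044, 0, 0, 0, 0, 0.3, -0.002, -0.044, 0, 0, 0, 0, 0.3, -0.002, -0.044, 0, 0, 0, 0, 0.3, 0, -0.044, 0, 0, 0, 0, 0.3, 0, -0.044, 0, 0, 0, 0])

```text
clock: 21.1
position: [0.5128, -0.4448, 0.1909]
ee_rot: [0.838, 0.545, -0.0, -0.002]
wrist_force: [1.1, -0.4, -0.3]
finger_gap: 0.649
finger_force: 0.0
```

Call:
move_arm(deltas=[0.3, 0, 0, 0, 0, 0, 0, 0.3, 0, 0, 0, 0, 0, 0, 0.3, 0, 0, 0, 0, 0, 0])

```text
clock: 21.4
position: [0.5138, -0.4422, 0.1924]
ee_rot: [0.838, 0.546, 0.0, -0.001]
wrist_force: [-0.1, -0.4, 0.0]
finger_gap: 0.653
finger_force: 0.0
```

```bash
python3 - <<'E'
from fit import *
s=robot.state();m=R.from_quat(s['ee_rot']).as_matrix();print(s['position'],np.degrees(np.arctan2(m[1,1],m[0,1])))
i,K,E=snap('wrist','w9');g=proj(K,E,[.513,-.443,.0105]);
v,k,U=fit(i,K,E,'square_lid',g,np.radians(-23.6));print(v,np.degrees(v[2]),k);a=brown(i,K,E,proj(K,E,[.513,-.443,.04]),rad=60);print(a,np.degrees(a[1]))
E
```

```text
[ 0.51379383 -0.44223332  0.19239603] -23.841182535061005
[ 0.51416217 -0.44281862 -0.40917536] -23.444021414228608 0.7382052540779114
(array([ 0.51479285, -0.43991396,  0.04      ]), np.float64(-1.971988072832212), 516) -112.98659382342254
```

Call:
move_arm(deltas=[0.3, 0, 0, -0.035, 0, 0, 0, 0.3, 0, 0, -0.035, 0, 0, 0, 0.3, 0, 0, -0.035, 0, 0, 0, 0.3, 0, 0, -0.035, 0, 0, 0, 0.3, 0, 0, -0.022, 0, 0, 0, 0.3, 0, 0, -0.011, 0, 0, 0, 0.3, 0, 0, 0, 0, 0, 0, -1, 0, 0, 0, 0, 0, 0, -1, 0, 0, 0, 0, 0, 0, -1, 0, 0, 0, 0, 0, 0])

```text
clock: 22.45
position: [0.5147, -0.4445, 0.0227]
ee_rot: [0.838, 0.545, 0.0, 0.002]
wrist_force: [-0.4, 0.3, -0.2]
finger_gap: 0.434
finger_force: 0.0
```

Call:
move_arm(deltas=[-1, 0, 0, 0, 0, 0, 0, -1, 0, 0, 0, 0, 0, 0, -1, 0, 0, 0, 0, 0, 0, -1, 0, 0, 0.01, 0, 0, 0, -1, 0, 0, 0.03, 0, 0, 0, -1, 0, 0, 0.03, 0, 0, 0, -1, 0, 0, 0.03, 0, 0, 0, -1, 0, 0, 0.03, 0, 0, 0, -1, 0, 0, 0, 0, 0, 0, -1, 0, 0, 0, 0, 0, 0])

```text
clock: 23.45
position: [0.5139, -0.4438, 0.1508]
ee_rot: [0.838, 0.545, 0.0, 0.001]
wrist_force: [-0.1, 0.3, -1.2]
finger_gap: 0.147
finger_force: 30.0
```

Call:
move_arm(deltas=[-1, -0.0272, 0.0259, 0, 0, 0, 1.4, -1, -0.0272, 0.0259, 0, 0, 0, 1.4, -1, -0.0272, 0.0259, 0, 0, 0, 1.4, -1, -0.0272, 0.0259, 0, 0, 0, 1.4, -1, -0.0272, 0.0259, 0, 0, 0, 1.4, -1, -0.0272, 0.0259, 0, 0, 0, 1.4, -1, 0, 0, 0, 0, 0, 0, -1, 0, 0, 0, 0, 0, 0, -1, 0, 0, 0, 0, 0, 0, -1, 0, 0, 0, 0, 0, 0])

```text
clock: 24.45
position: [0.3511, -0.2889, 0.15]
ee_rot: [0.796, 0.605, -0.0, -0.0]
wrist_force: [-0.0, -0.1, -1.5]
finger_gap: 0.142
finger_force: 30.0
```

Call:
move_arm(deltas=[-1, 0, 0.001, -0.025, 0, 0, 0, -1, 0, 0, -0.02, 0, 0, 0, -1, 0, 0, -0.015, 0, 0, 0, -1, 0, 0, -0.011, 0, 0, 0, -1, 0, 0, -0.006, 0, 0, 0, -1, 0, 0, -0.003, 0, 0, 0, -1, 0, 0, 0, 0, 0, 0, -1, 0, 0, 0, 0, 0, 0])

```text
clock: 25.25
position: [0.3508, -0.2875, 0.0726]
ee_rot: [0.796, 0.605, -0.0, 0.0]
wrist_force: [-2.6, 3.3, 6.1]
finger_gap: 0.144
finger_force: 30.0
```

Contact at the seated height. I release, lift, and move clear for a final look.

Call:
move_arm(deltas=[0.3, 0, 0, 0, 0, 0, 0, 0.3, 0, 0, 0, 0, 0, 0, 0.3, 0, 0, 0, 0, 0, 0, 0.3, 0, 0, 0.01, 0, 0, 0, 0.3, 0, 0, 0.03, 0, 0, 0, 0.3, 0, 0, 0.04, 0, 0, 0, 0.3, 0, 0, 0.05, 0, 0, 0, 0.3, 0, 0, 0, 0, 0, 0, 0.3, 0, 0, 0, 0, 0, 0, 0.3, 0, 0, 0, 0, 0, 0])

```text
clock: 26.25
position: [0.3502, -0.2868, 0.1994]
ee_rot: [0.796, 0.605, -0.0, -0.001]
wrist_force: [0.1, 0.9, -0.8]
finger_gap: 0.651
finger_force: 0.0
```

Call:
move_arm(deltas=[0.3, -0.01, -0.045, 0, 0, 0, 0, 0.3, -0.02, -0.045, 0, 0, 0, 0, 0.3, -0.03, -0.04, 0, 0, 0, 0, 0.3, -0.03, -0.04, 0, 0, 0, 0, 0.3, -0.03, -0.03, 0, 0, 0, 0, 0.3, -0.03, -0.03, 0, 0, 0, 0, 0.3, -0.03, 0, 0, 0, 0, 0, 0.3, 0, 0, 0, 0, 0, 0, 0.3, 0, 0, 0, 0, 0, 0])

```text
clock: 27.15
position: [0.1703, -0.5165, 0.1986]
ee_rot: [0.796, 0.605, 0.001, -0.001]
wrist_force: [0.8, 0.5, 0.0]
finger_gap: 0.649
finger_force: 0.0
```

```bash
python3 - <<'E'
from fit import *
i,K,E=snap('top','tend');o=cv2.resize(i,(800,600))
P={'pot':(.6699,-.1658,7,.061),'small_pot':(.6684,.1597,0,.057),'square_box':(.3495,-.2898,-15.3,.051),'oblong_box':(.5209,.4328,-29.7,.045)}
for n,p in P.items():
    l=n.split('_')[0]+'_lid'
    v,c,U=fit(i,K,E,l,proj(K,E,[p[0],p[1],p[3]+.0105]),np.radians(p[2]),dz=p[3]);print(l,v[:2].round(4),np.degrees(v[2]).round(1),c.round(2),(v[:2]-p[:2]).round(4))
    cv2.polylines(o,[(U*1.4286).astype(int)],True,(0,0,255),1)
cv2.imwrite('pics/tendf.png',o)
E
```

```text
pot_lid [ 0.6701 -0.1666] 1.5 1.57 [ 0.0002 -0.0008]
small_lid [0.6702 0.1606] 3.8 1.57 [0.0018 0.0009]
square_lid [ 0.3486 -0.2884] -15.4 0.83 [-0.0009  0.0014]
oblong_lid [0.5198 0.434 ] -30.1 1.14 [-0.0011  0.0012]
```

View pics/tendf.png

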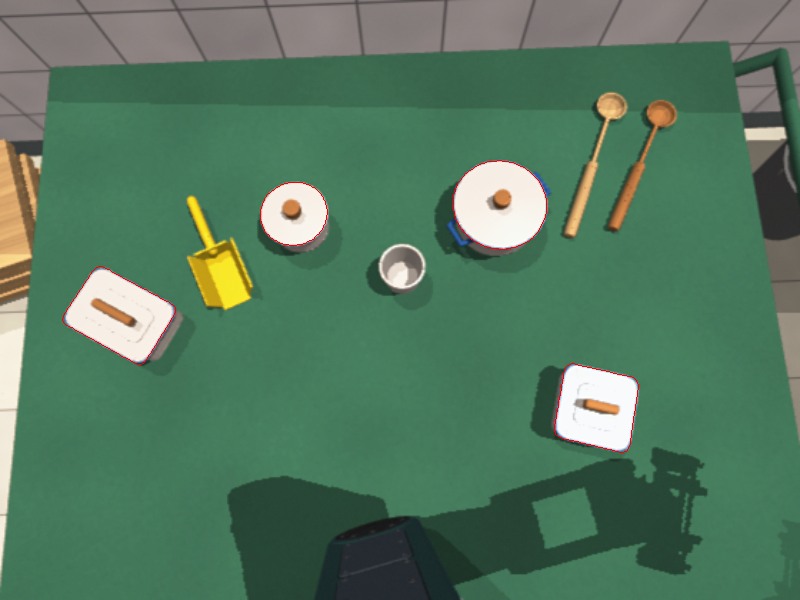

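All four lids sit within about 2 mm of their containers' centres, with the outlines matching at seated height (pot 500,205; small 295,214; square 597,407; oblong 120,315). Cup and scoop have not moved.

```bash
python3 -c "
from plant import robot
print(robot.sign_off())"
```

```text
the job is handed in; nothing more can be done
None
```

All four lids are on their containers, centred to about 2 mm in the final top view and looking flat, the cup and scoop were not moved, and the job was handed in at about 27 s; no verdict was shown.

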